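# Scraper home, red-capped jar to the front, carousel held

## Task

Take the bench scraper out of the drying rack and slide its blade down into the slot of the spice carousel's hub, fully home. Then turn the carousel, with all its jars standing in their rings, until the jar with the red cap is right at the front, straight towards the front edge of the worktop, and finish while still holding the carousel (or the scraper seated in it) in the fingers so that it cannot turn while I take the jar; leave the honey jar, the lemon and the egg timer where they are.

Things in the scene. Friction and masses are not known exactly. Their poses are not given: they have to be found in the camera images.
- foot: round dark steel foot of the spice carousel, 156 mm across, fixed; origin at its centre on the worktop, axes parallel to the world's. The carousel turns about the upright line through this point. 'Front' is the -x direction from here: square to the front edge of the worktop, where the robot stands.
- turntable (a joint): angle of the carousel about its upright axis, rad, growing anticlockwise seen from above; 0 at the start of every run, wherever the jars then are. It turns freely two turns either way, against a bearing friction of about 0.05 N m, and stays where it is left.
- disc_top (a point): centre of the turntable's top face, 24 mm above the worktop: a pale wooden disc 210 mm across. On it stand the hub and four steel wire rings (48 mm inside, 30 mm above the disc), centred at (+-51, +-51) mm in this point's x, y, which turn with the disc; x runs along the hub. A jar stands loosely in each ring, its top at most 130 mm above the worktop.
- slot_mouth (a point): middle of the mouth of the hub's slot, on the carousel's axis, 122 mm above the worktop, in the flat top of the hub (dark wooden block, 104 x 32 mm, 98 mm high). The slot goes straight down: 86 mm long (point x), 6 mm wide (point y), 62 mm deep, edges chamfered 2 mm. z is up; the point turns with the carousel. The scraper fits either way round.
- scraper_grip (a point): middle of the handle of the bench scraper (about 150 g): wooden bar 96 mm long (point x), 20 mm thick with flat sides (y), 26 mm high (z). At the start it stands handle up, loose in the drying rack, leaning up to 5 degrees, this point about 117 mm above the worktop. With the blade on the slot's floor this point is 43 mm above the slot's mouth, and the handle can turn the carousel.
- scraper: the same bench scraper; origin in the middle of the lower edge of its steel blade, 105 mm below the handle's middle; x along the edge, y across the blade, z up to the handle. The blade is 80 mm wide, 3 mm thick and 92 mm high below the handle.
- rack: drying rack of steel wire, fixed, 82 mm (x) by 142 mm (y), origin at its middle on the worktop. Three pairs of hoops, 80 mm wide (x), 72 mm high, at y = -46, 0 and +46 mm; the scraper stands in the pair at y = +46, its blade along x. A white saucer, 116 mm across, up to 128 mm above the worktop, is fixed in the pair at y = -46.
- jar_red_mid (a point): middle, half-way up, of the spice jar with the red cap (the wanted one), 45 mm across, 106 mm tall, about 110 g; it stands upright in one of the carousel's four rings (which one varies).
- jar_white_mid (a point): middle, half-way up, of the spice jar with the white cap, 46 mm across, 97 mm tall, about 110 g; it stands upright in one of the carousel's four rings (which one varies).
- jar_black_mid (a point): middle, half-way up, of the spice jar with a black cap and a pale label, 41 mm across, 105 mm tall, about 110 g; it stands upright in one of the carousel's four rings (which one varies).
- jar_green_mid (a point): middle, half-way up, of the spice jar with a black cap and a dark label on green contents, 41 mm across, 105 mm tall, about 110 g; it stands upright in one of the carousel's four rings (which one varies).
- honey_mid (a point): middle of a honey jar, 71 mm across, 110 mm tall; a bystander standing on the worktop.
- lemon_mid (a point): middle of a lemon, about 71 x 53 x 51 mm; a bystander standing on the worktop.
- timer_mid (a point): middle of a red and white egg timer, 59 mm across, 52 mm tall; a bystander standing on the worktop.
Not all that is in view belongs to the job. There is more than one size of the scraper; the job needs the larger.

How it is judged:
On the way, in this order (a step that is already met when the one before it is completed fails the run):
1. the scraper stands in the hub's slot, its blade on the slot's floor (horizontal distance between scraper_grip and slot_mouth below 0.007 m and z of scraper_grip in the frame of slot_mouth between 0.03 and 0.048 m and angle between the x axis of scraper_grip and the x axis of slot_mouth, either way round below 0.12 rad and angle between scraper_grip's own z axis and vertical below 0.1 rad), for 0.2 s.
2. with the scraper still in the slot, the red-capped jar is at the front and the carousel is at rest (all of step 1 and y of jar_red_mid in the frame of foot between -0.013 and 0.013 m and x of jar_red_mid in the frame of foot below -0.05 m and velocity of joint turntable between -0.05 and 0.05 rad/s), for 0.3 s.
At the end, for the whole second after the job is handed in: Scraper upright on the slot's floor (handle middle within 7 mm of the slot's); red-capped jar in front of the carousel's axis, at most 13 mm to either side; turntable at rest; all four jars upright in their rings; fingers hold scraper or turntable with over 2 N (all of step 2 and angle between each of jar_red_mid, jar_white_mid, jar_black_mid, jar_green_mid's own z axis and vertical below 0.15 rad and horizontal distance between each of jar_red_mid, jar_white_mid, jar_black_mid, jar_green_mid and slot_mouth below 0.085 m and height (world z) of each of jar_red_mid, jar_white_mid, jar_black_mid, jar_green_mid below 0.09 m and (contact force between the fingers and scraper above 2 N or contact force between the fingers and turntable above 2 N)); the arm keeps its last pose, push and grip.
It fails at once if a spice jar is tipped or taken out of its ring (angle between any of jar_red_mid, jar_white_mid, jar_black_mid, jar_green_mid's own z axis and vertical above 0.35 rad or height (world z) of any of jar_red_mid, jar_white_mid, jar_black_mid, jar_green_mid above 0.1 m).
It fails at once if a bystander is pushed away (distance of any of honey_mid, lemon_mid, timer_mid from where it was at the start of the episode above 0.03 m).
It also fails if it takes over 54 s, if anything falls off the work surface, if the arm or the gripper's body presses on something with over 40 N, if the wrist force passes 120 N, or if a joint passes its speed limit or range.

## Robot

A 6-joint arm with a two-finger parallel gripper is mounted at the origin on a cart in front of the work surface, level with it; the furniture and walls round the work are solid. World frame = base frame: x ahead of the robot, y to its left, z up, the work surface at z = 0. Lengths are in m, angles in rad, forces in N, time in s.
With the tool pointing down it reaches from about 0.375 to 0.9 m from the base axis. Payload 3.1 kg.
Tool frame: the origin (TCP) lies between the finger pads; the fingertips stand 25 mm ahead of it and the grasp point (between the pads) lies 6 mm ahead of it; z points along the fingers, y is the line along which they close (so a half turn about z gives the same grasp; the last joint's range is limited). The gripper opens to 85 mm and grips with 20 to 120 N. Pads are 22 mm wide; open, the fingers measure 114 mm over their backs; the gripper's body (76 mm by 85 mm) begins 54 mm behind the grasp point. The pads swing forward as they close: fully open they stand 13 mm farther back than shut.
Start: joints at [-1.317, 0.527, 1.433, -0, 1.181, -0.178], TCP at [0.262, -0.568, 0.256] pointing down, gripper open.
Joint ranges: [-3.08, 3.08], [-0.75, 2.2], [0.22, 2.44], [-1.43, 4.57], [0, 2.65], [-2.85, 2.85]. Speed limits (rad/s): [2.79, 2.79, 3.14, 3.14, 3.14, 3.14].

## Interface

Orientations are given as [roll, pitch, yaw] about the fixed x, y, z axes, in that order (R = Rz(yaw) Ry(pitch) Rx(roll)).
In Python, from station import robot gives the robot as it stands.
- The arm moves only by the shell command python3 -m handwheel 'ROWS' [OPENING] [FORCE]. ROWS is JSON, a list of rows, each a list of 4 numbers: the shift along the tool's x, y, z each as a share of 15 cm, from -1 to 1, then the turn about the tool's z as a share of 90 degrees, from -1 to 1. In form: [[tx, ty, tz, turn], ...]. A call has 1 to 5 rows; each row shifts and turns the commanded pose from where the row before left it, along the tool's axes as they then stand; what a row does not reach is not made up. A row lasts 1/10 s, in which the tool goes at most 50 mm and 8.59 degrees, less where a joint would pass 70% of its speed; a pose out of reach is approached as far as the arm can. A call with a number of a shift or a turn outside -1 to 1 is refused whole. A call with a gripper value outside its range is refused whole. OPENING is the closure, from 0 (fully open) to 1 (shut), set as the call begins (- or left out, the last holds). The fingers move at their own pace and stop on an object; FORCE is the grip in N (left out, the last holds). Time passes only in rows, so rows that do not move let the fingers close. It gives the time, the measured TCP pose, the force, the opening and the grip force at its end, in the units of the state.
- robot.get_state(): the state, without advancing time (a new reading comes with each control period).
- robot.grab_frame(name): name is "scene" or "top"; returns the picture (384x512x3 uint8, red, green, blue); there is no depth.
- robot.camera_params(name): a dict with "mtx" (3x3 intrinsics, pixels), "distortion" ([k1, k2, p1, p2, k3] as OpenCV has them; the pictures are not rectified), "position" and "attitude" of the camera in the world. Camera axes: x right, y down, z forward; pixel columns grow to the right and rows downward; lengths in m; the calibration is good to about 2 mm. A picture is of the moment at which its call begins. camera_params takes no time and is no camera call.
- robot.finish_job(): hands the job in; it is judged then, once.
Trained networks look in the newest picture that a camera, given by its name, has taken for a name from the list of things; names that differ only in an ending like _2 or _b are one class to them, and where a whole thing is asked for, a point or a joint stands for the part that bears it (a point fixed in the world has none). Each returns a list of dicts, best first, with "conf" (0 to 1); they miss things now and then, are a little off and sometimes report something else, mostly with a low value. They report only what shows in the picture. A call takes as long as a camera call. They do not tell look-alikes from the thing itself.
- robot.regions_of(camera, label): "region" (384x512 bool, what is visible of it) and "bbox" ([centre column, centre row, width, height] in pixels, round what is visible of it).
The state is a dict: "t": time; "qpos": joint angles; "joint_velocities": joint speeds; "tau": joint torques, N m; "ee_pos": TCP position; "orientation": TCP orientation; "force": force on the tool from outside, world axes, zero at the start; "torque": the same for the moment, N m; "gripper_width": finger opening in m; "grip_force": force on a finger pad.
Only numpy, scipy, OpenCV 4.12 (cv2) and the standard library are available. Lean on these libraries where they do the work, as an engineer would, in place of code of your own. Each camera call takes 0.05 s, during which the arm holds its last target. There are 200 camera calls.

## Working session

There is one attempt and no reset: what is moved stays moved. The work goes in short steps, Python scripts to look and compute and a shell command to move; the robot and the scene stay as the last step left them, time stands still between calls to the robot, and variables do not carry over. Pictures are saved under pics/ and viewed, at most 10 in all, crops included, and the job is handed in when it is done.

```bash
mkdir -p pics
cat > h.py <<'E'
import numpy as np,cv2
from station import robot
E
python3 - <<'E'
from h import *
s=robot.get_state();print({k:np.round(v,3).tolist() for k,v in s.items()})
for c in("scene","top"):
    f=robot.grab_frame(c);cv2.imwrite(f"pics/{c}0.png",cv2.resize(f[:,:,::-1],None,fx=1.5,fy=1.5))
    p=robot.camera_params(c);print(c,{k:np.round(v,4).tolist() for k,v in p.items()})
    for l in["foot","turntable","slot_mouth","scraper","rack","jar_red_mid","jar_white_mid","jar_black_mid","jar_green_mid","honey_mid","lemon_mid","timer_mid"]:
        try:print(l,[(round(d["conf"],2),np.round(d["bbox"]).tolist()) for d in robot.regions_of(c,l)])
        except Exception as e:print(l,e)
E
```

```text
{'t': 0.0, 'qpos': [-1.318, 0.528, 1.434, 0.0, 1.181, -0.179], 'joint_velocities': [0.001, 0.001, -0.001, 0.001, 0.0, 0.001], 'tau': [-0.002, -44.235, -17.802, -0.0, 0.008, -0.0], 'ee_pos': [0.261, -0.567, 0.255], 'orientation': [-3.139, -0.0, 0.432], 'force': [0.882, 0.065, 0.114], 'torque': [-0.003, 0.018, 0.0], 'grip_force': 0.0, 'gripper_width': 0.086}
scene {'mtx': [[484.8916, 0.0, 247.8917], [0.0, 484.8916, 185.1936], [0.0, 0.0, 1.0]], 'distortion': [-0.147, 0.0, 0.0, 0.0, 0.0], 'position': [-0.0434, 0.8156, 0.6303], 'attitude': [-2.0657, -0.0064, -2.5473]}
foot []
turntable [(0.6, [243.0, 214.0, 92.0, 72.0]), (0.42, [274.0, 202.0, 21.0, 52.0])]
slot_mouth [(0.56, [243.0, 215.0, 94.0, 78.0])]
scraper [(0.74, [318.0, 159.0, 31.0, 46.0]), (0.7, [347.0, 198.0, 15.0, 21.0]), (0.47, [273.0, 202.0, 19.0, 48.0])]
rack [(0.64, [333.0, 156.0, 21.0, 55.0]), (0.26, [210.0, 205.0, 26.0, 47.0])]
jar_red_mid [(0.96, [242.0, 218.0, 23.0, 54.0])]
jar_white_mid [(0.59, [211.0, 204.0, 25.0, 48.0]), (0.41, [242.0, 214.0, 89.0, 74.0])]
jar_black_mid [(0.89, [274.0, 204.0, 20.0, 47.0]), (0.59, [174
[... 397 characters left out ...]
51, -0.029, 1.0052], 'attitude': [-2.9706, 0.0328, -1.5425]}
foot []
turntable [(0.69, [247.0, 194.0, 85.0, 82.0])]
slot_mouth [(0.83, [247.0, 196.0, 79.0, 81.0])]
scraper [(0.63, [349.0, 249.0, 18.0, 24.0]), (0.61, [376.0, 199.0, 21.0, 43.0])]
rack [(0.85, [392.0, 208.0, 60.0, 49.0]), (0.25, [219.0, 204.0, 25.0, 24.0])]
jar_red_mid [(0.9, [221.0, 205.0, 25.0, 22.0])]
jar_white_mid [(0.62, [230.0, 164.0, 24.0, 28.0])]
jar_black_mid [(0.63, [262.0, 212.0, 16.0, 24.0])]
jar_green_mid [(0.63, [270.0, 172.0, 22.0, 22.0]), (0.47, [170.0, 228.0, 27.0, 22.0])]
honey_mid [(0.68, [138.0, 189.0, 42.0, 36.0])]
lemon_mid [(0.68, [330.0, 152.0, 18.0, 28.0])]
timer_mid [(0.72, [173.0, 228.0, 23.0, 24.0])]
```

View pics/scene0.png

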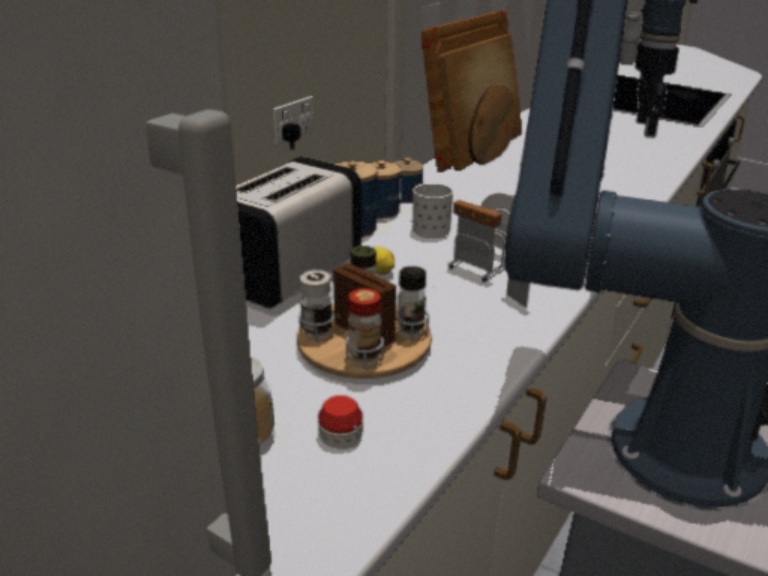

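```bash
cat >> h.py <<'E'
from scipy.spatial.transform import Rotation as Ro
def cam(c):
    p=robot.camera_params(c);R=Ro.from_euler('xyz',p["attitude"]).as_matrix()
    return np.array(p["mtx"]),np.array(p["distortion"]),np.array(p["position"]),R
def ray(c,uv):
    K,D,P,R=cam(c);q=cv2.undistortPoints(np.array([[uv]],float),K,D)[0,0]
    return P,R@np.array([q[0],q[1],1])
def atz(c,uv,z):
    P,d=ray(c,uv);return P+d*(z-P[2])/d[2]
def proj(c,X):
    K,D,P,R=cam(c);X=np.atleast_2d(np.array(X,float))
    return cv2.projectPoints(((X-P)@R)[:,None],np.zeros(3),np.zeros(3),K,D)[0][:,0]
def crop(c,u0,u1,v0,v1,s,name,f=None):
    f=robot.grab_frame(c) if f is None else f
    cv2.imwrite(f"pics/{name}.png",cv2.resize(f[v0:v1,u0:u1,::-1],None,fx=s,fy=s,interpolation=cv2.INTER_CUBIC));return f
E
python3 - <<'E'
from h import *
f=crop("top",190,430,110,290,3.3,"top1");np.save("top0.npy",f)
E
```

```text
(no output)
```

View pics/top1.png

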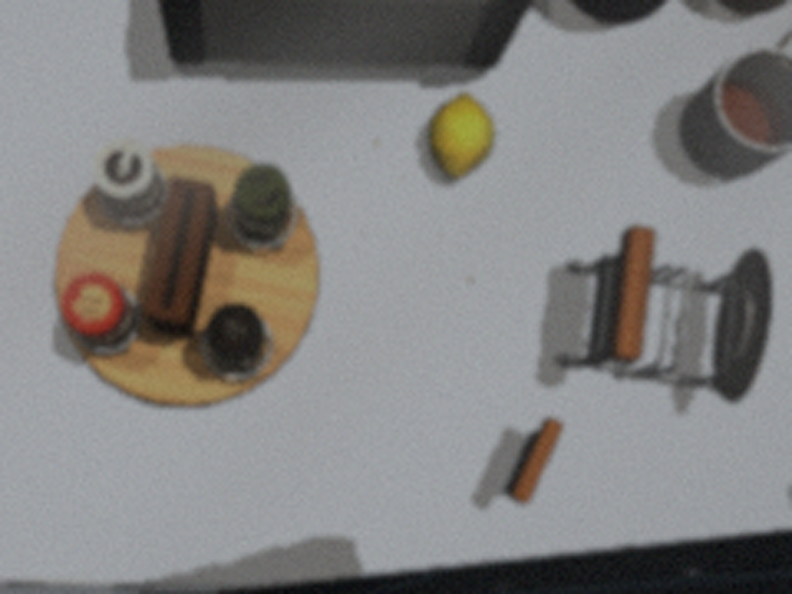

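The pictures show the carousel at the upper left of the top view (centre near full-picture pixel 247,194). The red jar is at about (219,203). The large scraper handle runs (383,180)–(379,218) in the rack, and the small look-alike is at about (353,250). Next I'll fit models to get positions.

```bash
cat >> h.py <<'E'
from scipy.optimize import minimize,differential_evolution
def samp(f,c,X):
    uv=proj(c,X).astype(np.float32)
    return cv2.remap(f.astype(np.float32),uv[:,0].reshape(-1,1),uv[:,1].reshape(-1,1),cv2.INTER_LINEAR)[:,0]
def circ(f,c,x,y,r,z,n=180):
    a=np.linspace(0,2*np.pi,n,endpoint=False);return samp(f,c,np.c_[x+r*np.cos(a),y+r*np.sin(a),0*a+z])
def findcentre(f,c,x0):
    w=lambda p:p[:,0]-p[:,2]   # red minus blue: wood vs counter
    def cost(p):
        d=w(circ(f,c,*p,.101,.024))-w(circ(f,c,*p,.109,.024));return -np.mean(np.clip(d,-10,40))
    return min((minimize(cost,x0+np.array(o),method="Nelder-Mead",options=dict(initial_simplex=None,xatol=1e-4)) for o in[(0,0),(.006,0),(-.006,0),(0,.006),(0,-.006)]),key=lambda r:r.fun)
def boxhull(c,ctr,R,dims,off=(0,0,0)):
    s=np.array([[i,j,k] for i in(-.5,.5) for j in(-.5,.5) for k in(-.5,.5)])*dims+off
    return cv2.convexHull(proj(c,ctr+s@R.T).astype(np.float32))
def mask(hull,sc=8,roi=None):
    u0,u1,v0,v1=roi;m=np.zeros(((v1-v0)*sc,(u1-u0)*sc),np.uint8)
    cv2.fillConvexPoly(m,np.round((hull[:,0]-[u0-.5,v0-.5])*sc-.5).astype(np.int32),1);return cv2.resize(m.astype(np.float32),(u1-u0,v1-v0),interpolation=cv2.INTER_AREA)
def fitbox(fr,masks,rois,dims,x0,bounds,zfix=None):
    # params x,y,z,yaw,roll(lean about own x)
    def cost(p):
        R=Ro.from_euler('xyz',[p[4],0,p[3]]).as_matrix();t=0
        for c in masks:
            m=mask(boxhull(c,p[:3],R,dims),8,rois[c]);t+=np.abs(m-masks[c]).sum()
        return t
    r=differential_evolution(cost,bounds,seed=1,popsize=10,maxiter=60,tol=1e-6,polish=False,x0=x0);return r
E
cat > m1.py <<'E'
from h import *
F={"top":robot.grab_frame("top"),"scene":robot.grab_frame("scene")}
np.savez("f0.npz",**F)
for c in F:
    x0=atz(c,(247,194) if c=="top" else (243,218),.024)[:2]
    r=findcentre(F[c],c,x0);print(c,"disc",x0.round(4),r.x.round(4),round(r.fun,1))
print("handle guess",atz("top",(381,199),.13).round(3),atz("scene",(318,143),.13).round(3))
# colours around handle
for c,(u,v) in {"top":(380,200),"scene":(318,143)}.items():print(c,F[c][v-1:v+2,u-1:u+2].mean((0,1)).round())
E
python3 m1.py
```

```text
top disc [0.4909 0.0298] [0.4948 0.0314] -33.5
scene disc [0.5013 0.0232] [0.4939 0.0378] -22.4
handle guess [ 0.468 -0.283  0.13 ] [ 0.452 -0.25   0.13 ]
top [114.  75.  50.]
scene [48. 28. 15.]
```

```bash
cat > m2.py <<'E'
from h import *
F=dict(np.load("f0.npz"))
# rectified planes: disc z=.024, hub top z=.122 (both cameras); x up, y left
def rect(c,x0,y0,h,z,n):
    g=np.linspace(-h,h,n);X,Y=np.meshgrid(x0-g,y0-g,indexing="ij")
    return samp(F[c],c,np.c_[X.ravel(),Y.ravel(),0*X.ravel()+z]).reshape(n,n,3)
rows=[]
for c in("top","scene"):
    ims=[rect(c,.495,.032,.12,.024,390),rect(c,.495,.032,.07,.122,390)]
    for im in ims:
        cv2.drawMarker(im,(195,195),(0,255,255),0,20,1)
    cv2.circle(ims[0],(195,195),int(.105/.24*390),(0,255,255),1)
    rows.append(np.hstack([np.clip(i*1.4,0,255) for i in ims]))
cv2.imwrite("pics/rect.png",cv2.resize(np.vstack(rows)[:,:,::-1].astype(np.uint8),(600,600)))
for c,roi in {"top":(360,400,165,235),"scene":(290,350,120,190)}.items():
    u0,u1,v0,v1=roi;f=F[c][v0:v1,u0:u1].astype(int);m=((f[...,0]-f[...,2])>22).astype(np.uint8)
    print(c,m.sum(),cv2.minAreaRect(np.argwhere(m)[:,::-1].astype(np.float32)))
E
python3 m2.py
```

```text
Traceback (most recent call last):
  File "m2.py", line 9, in <module>
    ims=[rect(c,.495,.032,.12,.024,390),rect(c,.495,.032,.07,.122,390)]
         ~~~~^^^^^^^^^^^^^^^^^^^^^^^^^^
  File "m2.py", line 6, in rect
    return samp(F[c],c,np.c_[X.ravel(),Y.ravel(),0*X.ravel()+z]).reshape(n,n,3)
           ~~~~^^^^^^^^^^^^^^^^^^^^^^^^^^^^^^^^^^^^^^^^^^^^^^^^^
  File "h.py", line 21, in samp
    return cv2.remap(f.astype(np.float32),uv[:,0].reshape(-1,1),uv[:,1].reshape(-1,1),cv2.INTER_LINEAR)[:,0]
           ~~~~~~~~~^^^^^^^^^^^^^^^^^^^^^^^^^^^^^^^^^^^^^^^^^^^^^^^^^^^^^^^^^^^^^^^^^^^^^^^^^^^^^^^^^^^
cv2.error: OpenCV(4.12.0) /io/opencv/modules/imgproc/src/imgwarp.cpp:1713: error: (-215:Assertion failed) dst.cols < SHRT_MAX && dst.rows < SHRT_MAX && src.cols < SHRT_MAX && src.rows < SHRT_MAX in function 'remap'
```

```bash
sed -i 's/^    return cv2.remap.*/    from scipy.ndimage import map_coordinates as mc\n    return np.stack([mc(f[...,k].astype(float),[uv[:,1],uv[:,0]],order=1,mode="nearest") for k in range(3)],-1)/' h.py; python3 m2.py
```

```text
top 324 ((21.98028564453125, 33.49763488769531), (8.657885551452637, 39.675357818603516), 6.842772960662842)
scene 316 ((33.062801361083984, 21.06604766845703), (19.158323287963867, 39.62613296508789), 85.10090637207031)
```

View pics/rect.png

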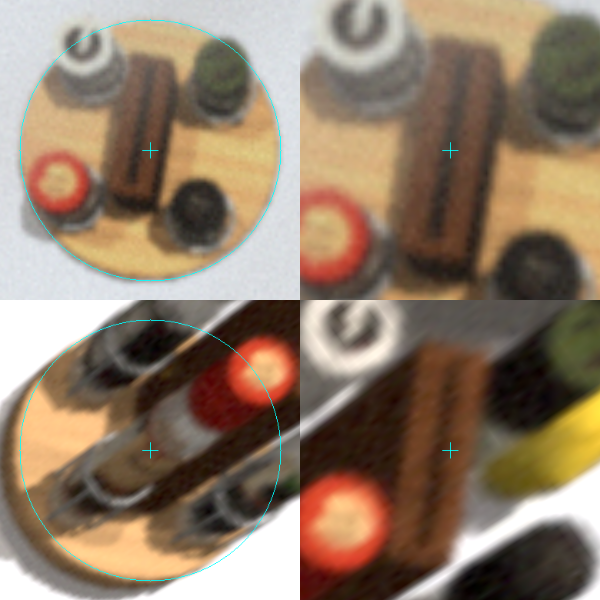

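The top view puts the disc on the drawn circle, centred near (0.495, 0.031). The slot runs through that centre at about -8° yaw. The scene camera reads a few mm off. I'll now refine the slot and the handle numerically.

```bash
cat >> h.py <<'E'
def findslot(f,c,x0,z=.122):
    g=np.linspace(-.036,.036,37)
    def line(p,off):
        cy,sy=np.cos(p[2]),np.sin(p[2]);return samp(f,c,np.c_[p[0]+g*cy-off*sy,p[1]+g*sy+off*cy,0*g+z]).mean(1)
    cost=lambda p:np.mean(line(p,0))*2-np.mean(line(p,.008))-np.mean(line(p,-.008))
    def cost2(p): # ends: hub end contrast along x
        e=lambda s:samp(f,c,[[p[0]+s*np.cos(p[2]),p[1]+s*np.sin(p[2]),z]]).mean()
        return cost(p)
    b=[(x0[0]-.001,x0[0]+.001),(x0[1]-.01,x0[1]+.01),(x0[2]-.2,x0[2]+.2)]
    return differential_evolution(cost2,b,seed=0)
def handlemask(f,roi,th=22):
    u0,u1,v0,v1=roi;a=f[v0:v1,u0:u1].astype(float);return np.clip((a[...,0]-a[...,2])/ (2*th),0,1).astype(np.float32)
E
cat > m3.py <<'E'
from h import *
F=dict(np.load("f0.npz"))
for c in F:
    r=findslot(F[c],c,(.494,.033,-.145));print(c,"slot",r.x.round(4),round(r.fun,1))
rois={"top":(360,400,165,235),"scene":(290,350,120,190)}
M={c:handlemask(F[c],rois[c]) for c in rois}
for cs in(["top"],["scene"],["top","scene"]):
    r=fitbox(F,{c:M[c] for c in cs},rois,np.array([.096,.02,.026]),[.47,-.28,.117,-.1,0],[(.43,.5),(-.32,-.24),(.112,.122),(-.4,.3),(-.1,.1)])
    print(cs,r.x.round(4),round(r.fun,1))
E
python3 m3.py
```

```text
Traceback (most recent call last):
  File "m3.py", line 4, in <module>
    r=findslot(F[c],c,(.494,.033,-.145));print(c,"slot",r.x.round(4),round(r.fun,1))
  File "h.py", line 53, in findslot
    return differential_evolution(cost2,b,seed=0)
  File "h.py", line 51, in cost2
    return cost(p)
  File "h.py", line 48, in <lambda>
    cost=lambda p:np.mean(line(p,0))*2-np.mean(line(p,.008))-np.mean(line(p,-.008))
                                               ~~~~^^^^^^^^
  File "h.py", line 47, in line
    cy,sy=np.cos(p[2]),np.sin(p[2]);return samp(f,c,np.c_[p[0]+g*cy-off*sy,p[1]+g*sy+off*cy,0*g+z]).mean(1)
                                           ~~~~^^^^^^^^^^^^^^^^^^^^^^^^^^^^^^^^^^^^^^^^^^^^^^^^^^^^
  File "h.py", line 20, in samp
    uv=proj(c,X).astype(np.float32)
       ~~~~^^^^^
  File "h.py", line 13, in proj
    K,D,P,R=cam(c);X=np.atleast_2d(np.array(X,float))
            ~~~^^^
  File "h.py", line 5, in cam
    p=robot.camera_params(c);R=Ro.from_euler('xyz',p["attitude"]).as_matrix()
ValueError: time passes only in moves, steps and waits
```

```bash
sed -i 's/^def cam(c):/import functools\n@functools.lru_cache\ndef cam(c):/' h.py
python3 - <<'E'
s=open("h.py").read()
i=s.index("    def cost2(p)");j=s.index("    b=[(x0[0]-.001")
s=(s[:i]+s[j:]).replace("differential_evolution(cost2","differential_evolution(cost");open("h.py","w").write(s)
E
python3 m3.py
```

```text
top slot [ 0.4939  0.0325 -0.1591] -30.3
scene slot [ 0.4931  0.0368 -0.1555] -35.7
['top'] [ 0.4715 -0.289   0.1123 -0.1807 -0.0993] 130.1
['scene'] [ 0.4768 -0.2986  0.1121 -0.2377  0.0946] 322.9
['top', 'scene'] [ 0.4701 -0.2885  0.1157 -0.2082 -0.0998] 472.2
```

```bash
cat > m4.py <<'E'
from h import *
F=dict(np.load("f0.npz"));out=[]
rois={"top":(350,400,165,235),"scene":(290,350,120,190)}
for c,(u0,u1,v0,v1) in rois.items():
    a=F[c][v0:v1,u0:u1];m=handlemask(F[c],rois[c])
    s=6 if c=="top" else 6
    A=cv2.resize(np.clip(a*(1.5 if c=="top" else 2.5),0,255).astype(np.uint8),None,fx=s,fy=s,interpolation=cv2.INTER_CUBIC);B=cv2.resize(np.dstack([m]*3)*255,None,fx=s,fy=s).astype(np.uint8)
    out.append(np.hstack([A,B[:, :A.shape[1]//3*0+120]]) if 0 else A); 
cv2.imwrite("pics/h1.png",np.hstack(out)[:,:,::-1])
E
python3 m4.py
```

```text
(no output)
```

View pics/h1.png

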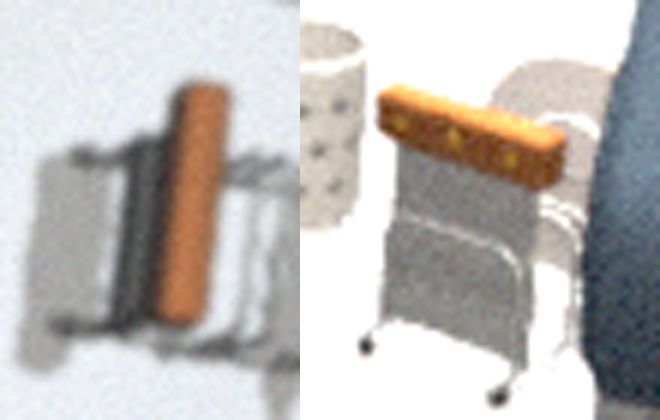

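The top view shows the handle's bright top face with 6x-crop corners (187,85), (230,90), (203,325) and (158,318). In the scene view the top face's corners are about (390,87), (565,128), (553,143) and (379,97).

```bash
cat > m5.py <<'E'
from h import *
C={"top":[(187,85),(230,90),(203,325),(158,318)],"scene":[(390,87),(565,128),(553,143),(379,97)]}
for c,o in(("top",(350,0)),("scene",(290,300))):
    P=np.array([atz(c,(o[0]+(x-o[1]+.5)/6-.5,165*(c=="top")+120*(c=="scene")+(y+.5)/6-.5),.130) for x,y in C[c]]);print(c,P[:,:2].round(4).tolist(),P.mean(0).round(4))
    print("edge lens",np.linalg.norm(P-np.roll(P,-1,0),axis=1).round(4),"angles",[round(float(np.arctan2(d[1],d[0])),3) for d in np.roll(P,-1,0)-P])
# blade bottom corners in scene view
for x,y in[(385,315),(525,365)]:print(atz("scene",(290+(x-300)/6,120+y/6),.012).round(4))
# top image mask fit, bright only
f=np.load("f0.npz")["top"];roi=(360,400,165,235);u0,u1,v0,v1=roi;a=f[v0:v1,u0:u1].astype(float);m=np.clip(((a[...,0]-a[...,2])-30)/30,0,1)
ys,xs=np.mgrid[v0:v1,u0:u1];n,l,s=cv2.connectedComponentsWithStats((m>.5).astype(np.uint8))[:3];k=1+s[1:,4].argmax();w=m*(l==k)
cu,cv=(w*xs).sum()/w.sum(),(w*ys).sum()/w.sum();print("cent",cu,cv,s[k],atz("top",(cu,cv),.130).round(4))
X=np.c_[xs[l==k],ys[l==k]];W=np.array([atz("top",p,.130)[:2] for p in X]);e,V=np.linalg.eigh(np.cov(W.T));d=V[:,1]*np.sign(V[0,1]);print("yaw",np.arctan2(d[1],d[0]),"len",np.sqrt(12*e))
E
python3 m5.py
```

```text
top [[0.5156, -0.2841], [0.514, -0.3005], [0.4231, -0.2877], [0.4254, -0.2708]] [ 0.4695 -0.2858  0.13  ]
edge lens [0.0165 0.0918 0.017  0.0912] angles [-1.668, 3.001, 1.438, -0.146]
scene [[0.5101, -0.2842], [0.4245, -0.2873], [0.4216, -0.269], [0.5085, -0.2708]] [ 0.4662 -0.2778  0.13  ]
edge lens [0.0857 0.0186 0.0869 0.0135] angles [-3.105, 1.723, -0.021, -1.456]
[ 0.5061 -0.2893  0.012 ]
[ 0.4291 -0.2812  0.012 ]
cent 381.8426065920774 198.86664650740852 [ 17  15  10  38 236] [ 0.4687 -0.2853  0.13  ]
yaw -0.13884519640447857 len [0.0140418  0.08859439]
```

```bash
cat > go.py <<'E'
import sys
from h import *
x,y,z,yaw=map(float,sys.argv[1:5]);s=robot.get_state()
R=Ro.from_euler('xyz',s["orientation"]).as_matrix();cy=np.arctan2(R[1,0],R[0,0])
yawf=Ro.from_euler('xyz',[np.pi,0,yaw]).as_matrix()
d=np.array([x,y,z])-s["ee_pos"]
print("t",s["t"],"pos",np.round(s["ee_pos"],4),"rpy",np.round(s["orientation"],3),"F",np.round(s["force"],1),"w",round(s["gripper_width"],4),"grip",round(s["grip_force"],1))
print("shares before turn",(R.T@d/.15).round(3),"turn",round((cy-yaw)/(np.pi/2),4),"shares after turn",(yawf.T@d/.15).round(3))
E
python3 -m handwheel '[[0,0,0,0.091],[0,0,0,0.091],[0,0,0,0.091],[0,0,0,0.091]]' 0.3 40
python3 go.py 0.468 -0.285 0.2 -0.139
```

```text
t: 1.85
ee_pos: [0.2616, -0.5676, 0.2563]
orientation: [3.142, -0.0, -0.146]
force: [0.0, -0.6, -0.4]
gripper_width: 0.0599
grip_force: 0.0
t 1.85 pos [ 0.2616 -0.5676  0.2563] rpy [ 3.142 -0.    -0.146] F [ 0.  -0.6 -0.4] w 0.0599 grip 0.0
shares before turn [ 1.088 -2.064  0.375] turn -0.0044 shares after turn [ 1.102 -2.057  0.375]
```

```bash
python3 -m handwheel '[[0.11,-0.206,0,0],[0.11,-0.206,0,0],[0.11,-0.206,0,0],[0.11,-0.206,0,0],[0.11,-0.206,0,0]]' >/dev/null
python3 -m handwheel '[[0.11,-0.206,0,0],[0.11,-0.206,0,0],[0.11,-0.206,0,0],[0.11,-0.206,0,0],[0.11,-0.206,0,-0.004]]' >/dev/null
python3 -m handwheel '[[0,0,0,0]]' >/dev/null
python3 go.py 0.468 -0.285 0.123 -0.139
python3 - <<'E'
from h import *
F={c:robot.grab_frame(c) for c in("top","scene")};np.savez("f1.npz",**F)
a=crop("top",330,430,140,260,5,"_a",F["top"]);
A=F["top"][140:260,330:430];B=F["scene"][60:180,270:370]
cv2.imwrite("pics/g1.png",cv2.resize(np.clip(np.hstack([A,B])*1.5,0,255).astype(np.uint8)[:,:,::-1],None,fx=4,fy=4,interpolation=cv2.INTER_CUBIC))
E
```

```text
t 2.95 pos [ 0.4698 -0.2811  0.2564] rpy [-3.14  -0.    -0.129] F [-1.1 -0.9 -0.1] w 0.0599 grip 0.0
shares before turn [-0.009  0.028  0.889] turn 0.0064 shares after turn [-0.008  0.027  0.889]
```

View pics/g1.png

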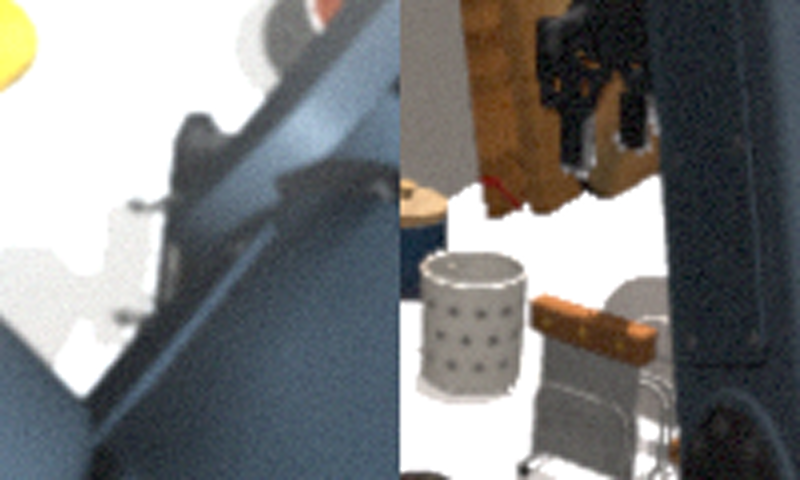

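The arm hides the handle in the top view. In the scene view the open fingers hang above and a little behind the handle, with tips near full-picture (314,101) and (328,96), as expected at this height. Now I'll descend and close.

```bash
python3 -m handwheel '[[-0.008,0.027,0.148,0.006],[0,0,0.148,0],[0,0,0.148,0],[0,0,0.148,0],[0,0,0.148,0]]' 
python3 -m handwheel '[[0,0,0.1,0],[0,0,0.049,0],[0,0,0,0]]'
python3 -m handwheel '[[0,0,0,0],[0,0,0,0],[0,0,0,0],[0,0,0,0],[0,0,0,0]]' 0.9 50
python3 -m handwheel '[[0,0,0,0],[0,0,0,0],[0,0,0,0]]'
```

```text
t: 3.55
ee_pos: [0.4658, -0.2901, 0.1446]
orientation: [3.141, -0.0, -0.145]
force: [0.3, -0.2, -0.1]
gripper_width: 0.0593
grip_force: 0.0
t: 3.85
ee_pos: [0.4655, -0.2892, 0.1221]
orientation: [-3.141, 0.002, -0.145]
force: [-0.2, -0.5, 0.7]
gripper_width: 0.06
grip_force: 0.0
t: 4.35
ee_pos: [0.4668, -0.2887, 0.1239]
orientation: [3.141, -0.001, -0.143]
force: [-0.2, 0.5, 6.5]
gripper_width: 0.0196
grip_force: 49.9
t: 4.65
ee_pos: [0.4668, -0.2887, 0.1239]
orientation: [3.141, -0.001, -0.143]
force: [0.2, 1.4, 7.1]
gripper_width: 0.0198
grip_force: 49.9
```

```bash
python3 -m handwheel '[[0,0,-0.1,0],[0,0,-0.15,0],[0,0,-0.2,0],[0,0,-0.2,0],[0,0,-0.2,0]]' 
python3 -m handwheel '[[0,0,-0.2,0],[0,0,-0.05,0],[0,0,0,0]]'
python3 go.py 0.494 0.034 0.287 -0.158
```

```text
t: 5.15
ee_pos: [0.4659, -0.2881, 0.2511]
orientation: [-3.141, 0.001, -0.143]
force: [0.5, -0.7, -1.3]
gripper_width: 0.0193
grip_force: 49.1
t: 5.45
ee_pos: [0.4666, -0.2887, 0.2886]
orientation: [3.14, -0.002, -0.143]
force: [0.5, 0.2, -1.6]
gripper_width: 0.0192
grip_force: 49.2
t 5.45 pos [ 0.4666 -0.2887  0.2886] rpy [ 3.14e+00 -2.00e-03 -1.43e-01] F [ 0.5  0.2 -1.6] w 0.0192 grip 49.2
shares before turn [-0.126 -2.156  0.007] turn 0.0096 shares after turn [-0.158 -2.153  0.011]
```

```bash
python3 -m handwheel '[[-0.012,-0.1,0,0],[-0.012,-0.2,0,0],[-0.012,-0.2,0,0],[-0.012,-0.2,0,0],[-0.012,-0.2,0,0]]' >/dev/null 
python3 -m handwheel '[[-0.012,-0.2,0,0],[-0.012,-0.2,0,0],[-0.012,-0.2,0,0],[-0.012,-0.2,0,0],[-0.012,-0.2,0,0]]' >/dev/null
python3 -m handwheel '[[0,-0.15,0,0.01],[0,-0.1,0,0],[0,0,0,0],[0,0,0,0]]'
python3 go.py 0.494 0.034 0.287 -0.158
python3 - <<'E'
from h import *
F={c:robot.grab_frame(c) for c in("top","scene")};np.savez("f2.npz",**F)
A=F["top"][110:260,180:330];B=F["scene"][90:240,170:320]
cv2.imwrite("pics/g2.png",cv2.resize(np.clip(np.hstack([A,B])*1.5,0,255).astype(np.uint8)[:,:,::-1],None,fx=2.66,fy=2.66,interpolation=cv2.INTER_CUBIC))
E
```

```text
t: 6.85
ee_pos: [0.4934, 0.0339, 0.2864]
orientation: [3.141, 0.004, -0.157]
force: [-0.2, 0.3, -0.5]
gripper_width: 0.0194
grip_force: 49.2
t 6.85 pos [0.4934 0.0339 0.2864] rpy [ 3.141  0.004 -0.157] F [-0.2  0.3 -0.5] w 0.0194 grip 49.2
shares before turn [ 0.004 -0.001 -0.004] turn 0.0004 shares after turn [ 0.004 -0.001 -0.004]
```

View pics/g2.png

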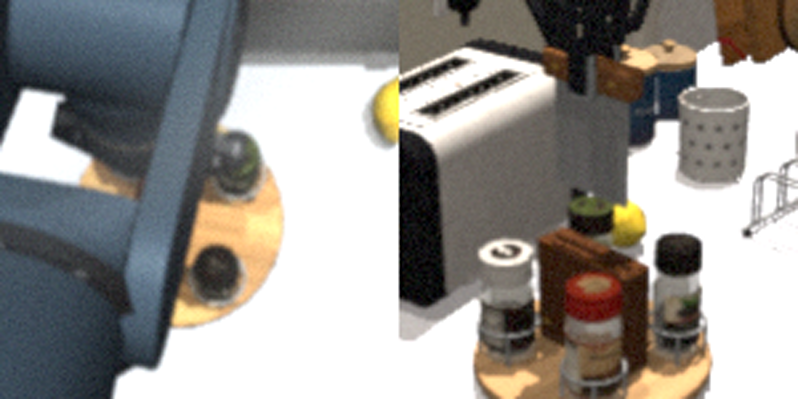

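The top view is covered by the arm. The scene view shows the scraper held above the hub, with the blade's lower edge near (557..627, 190..210) of the picture. I'll zoom in with the predicted outline overlaid to measure the offset.

```bash
cat > m6.py <<'E'
from h import *
f=np.load("f2.npz")["scene"];s=8;u0,u1,v0,v1=215,275,100,172
A=cv2.resize(np.clip(f[v0:v1,u0:u1]*2.2,0,255).astype(np.uint8),None,fx=s,fy=s,interpolation=cv2.INTER_CUBIC)
B=A.copy();p=np.array([.4934,.0339,.2794]);R=Ro.from_euler('xyz',[0,0,-.157]).as_matrix()
for dims,off in(([.096,.02,.026],[0,0,0]),([.08,.003,.092],[0,0,-.059])):
    h=boxhull("scene",p,R,np.array(dims),np.array(off))[:,0]
    cv2.polylines(B,[np.round((h-[u0-.5,v0-.5])*s).astype(np.int32)],True,(0,255,0),1)
    print(h.round(1).tolist())
cv2.imwrite("pics/z2.png",np.hstack([A[:, :400],B[:, :400]])[:,:,::-1])
E
python3 m6.py
```

```text
[[264.1000061035156, 115.19999694824219], [263.8999938964844, 127.30000305175781], [257.29998779296875, 129.89999389648438], [223.8000030517578, 118.30000305175781], [223.60000610351562, 106.69999694824219], [230.3000030517578, 104.4000015258789]]
[[258.20001220703125, 127.4000015258789], [257.5, 167.89999389648438], [256.5, 168.39999389648438], [229.6999969482422, 157.3000030517578], [229.3000030517578, 118.19999694824219], [230.3000030517578, 117.80000305175781]]
```

View pics/z2.png

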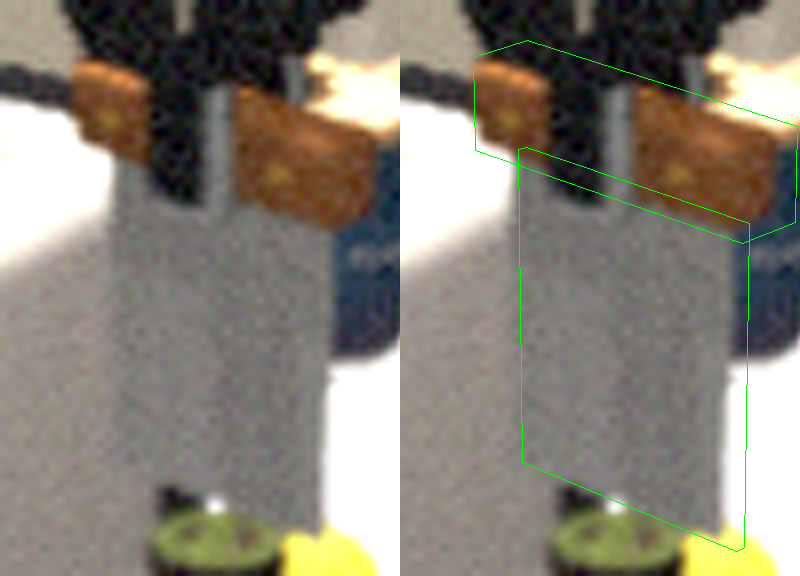

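The outline matches in the middle to about 1 px: the real scraper sits about 1.3 px left of prediction, which is the scene camera's own bias. I'll lower it to just above the hub and compare blade and slot directly.

```bash
python3 -m handwheel '[[0,0.006,0.1,0],[0,0,0.1,0],[0,0,0.09,0],[0,0,0,0],[0,0,0,0]]'
python3 - <<'E'
from h import *
f=robot.grab_frame("scene");np.save("f3.npy",f);s=8;u0,u1,v0,v1=215,275,125,200
A=cv2.resize(np.clip(f[v0:v1,u0:u1]*2.2,0,255).astype(np.uint8),None,fx=s,fy=s,interpolation=cv2.INTER_CUBIC)
cv2.imwrite("pics/z3.png",A[:,:,::-1])
st=robot.get_state();print(st["ee_pos"],st["force"])
E
```

```text
t: 7.45
ee_pos: [0.4946, 0.0317, 0.2444]
orientation: [3.142, 0.001, -0.16]
force: [0.3, -0.1, -1.1]
gripper_width: 0.0192
grip_force: 49.2
[0.4949542  0.03178893 0.24484601] [ 0.98774677 -0.85129487 -1.32465229]
```

View pics/z3.png

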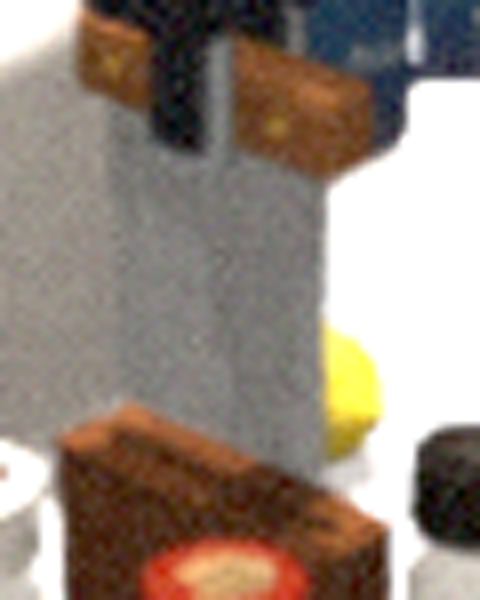

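The blade's lower right corner is at (322,478) in the crop and the slot's right end at about (337,525). So the blade hangs about 10 mm above the slot, lined up to about 1–2 mm, slightly too far in +x. I'll nudge it and probe down.

```bash
python3 -m handwheel '[[-0.009,0,0.02,0],[0,0,0.02,0],[0,0,0.02,0],[0,0,0.01,0],[0,0,0,0]]'
python3 -m handwheel '[[0,0,0.01,0],[0,0,0.01,0],[0,0,0.01,0],[0,0,0,0]]'
```

```text
t: 8.0
ee_pos: [0.4931, 0.0326, 0.2337]
orientation: [3.142, 0.001, -0.159]
force: [0.2, -0.2, -2.1]
gripper_width: 0.0196
grip_force: 49.2
t: 8.4
ee_pos: [0.4931, 0.0326, 0.2292]
orientation: [3.142, 0.001, -0.159]
force: [0.2, 0.2, -1.9]
gripper_width: 0.0196
grip_force: 49.2
```

```bash
python3 -m handwheel '[[0,0,0.013,0],[0,0,0.013,0],[0,0,0.013,0],[0,0,0,0]]'
python3 -m handwheel '[[0,0,0.013,0],[0,0,0.013,0],[0,0,0.013,0],[0,0,0,0]]'
```

```text
t: 8.8
ee_pos: [0.4931, 0.0326, 0.2233]
orientation: [-3.142, 0.001, -0.159]
force: [-0.1, 0.6, -0.9]
gripper_width: 0.0192
grip_force: 49.2
t: 9.2
ee_pos: [0.4931, 0.0326, 0.2174]
orientation: [3.142, 0.001, -0.159]
force: [1.3, 0.3, -0.6]
gripper_width: 0.019
grip_force: 49.2
```

```bash
python3 -m handwheel '[[0,0,0.03,0],[0,0,0.03,0],[0,0,0.03,0],[0,0,0.03,0],[0,0,0,0]]'
python3 -m handwheel '[[0,0,0.03,0],[0,0,0.03,0],[0,0,0.03,0],[0,0,0.03,0],[0,0,0,0]]'
```

```text
t: 9.7
ee_pos: [0.4928, 0.0326, 0.1989]
orientation: [3.142, 0.002, -0.159]
force: [-0.5, 0.8, -1.5]
gripper_width: 0.0193
grip_force: 49.2
t: 10.2
ee_pos: [0.4928, 0.0326, 0.181]
orientation: [3.142, 0.002, -0.159]
force: [-0.1, -0.7, -0.8]
gripper_width: 0.0193
grip_force: 49.2
```

```bash
python3 -m handwheel '[[0,0,0.02,0],[0,0,0.015,0],[0,0,0,0]]'
python3 -m handwheel '[[0,0,0.012,0],[0,0,0.01,0],[0,0,0,0]]'
python3 -m handwheel '[[0,0,0.01,0],[0,0,0.01,0],[0,0,0,0]]'
```

```text
t: 10.5
ee_pos: [0.4931, 0.0326, 0.1763]
orientation: [-3.142, 0.001, -0.159]
force: [-0.5, -0.2, -1.6]
gripper_width: 0.0193
grip_force: 49.2
t: 10.8
ee_pos: [0.4932, 0.0326, 0.173]
orientation: [3.142, 0.0, -0.159]
force: [-1.0, 0.8, -2.5]
gripper_width: 0.0194
grip_force: 49.2
t: 11.1
ee_pos: [0.4935, 0.0326, 0.1721]
orientation: [3.142, -0.001, -0.159]
force: [-3.3, 0.2, 13.8]
gripper_width: 0.0194
grip_force: 51.4
```

The blade is home: it met the floor with 14 N at TCP z = 0.172, as expected. I'll ease the push, let it dwell, then turn the carousel about +54°.

```bash
python3 -m handwheel '[[0,0,-0.003,0],[0,0,0,0],[0,0,0,0],[0,0,0,0],[0,0,0,0]]'
python3 -m handwheel '[[0,0,0,-0.02],[0,0,0,-0.04],[0,0,0,-0.04],[0,0,0,-0.04],[0,0,0,-0.04]]'
python3 -m handwheel '[[0,0,0,-0.04],[0,0,0,-0.04],[0,0,0,-0.04],[0,0,0,-0.04],[0,0,0,-0.04]]'
```

```text
t: 11.6
ee_pos: [0.4935, 0.0326, 0.1722]
orientation: [3.142, -0.001, -0.159]
force: [-2.0, 0.5, 10.2]
gripper_width: 0.0195
grip_force: 50.7
t: 12.1
ee_pos: [0.494, 0.0322, 0.1722]
orientation: [3.14, -0.002, 0.127]
force: [-1.3, -0.7, 8.8]
gripper_width: 0.0192
grip_force: 50.6
t: 12.6
ee_pos: [0.4946, 0.032, 0.1722]
orientation: [3.139, -0.003, 0.441]
force: [-1.0, -2.1, 8.1]
gripper_width: 0.0193
grip_force: 50.4
```

Turning smoothly with low force. Yaw is now 0.44 and the target is about 0.785, so about 0.22 share remains.

```bash
python3 -m handwheel '[[0,0,0,-0.04],[0,0,0,-0.04],[0,0,0,-0.04],[0,0,0,-0.04],[0,0,0,-0.04]]'
python3 -m handwheel '[[0,0,0,-0.02],[0,0,0,0],[0,0,0,0],[0,0,0,0],[0,0,0,0]]'
python3 - <<'E'
from h import *
F={c:robot.grab_frame(c) for c in("top","scene")};np.savez("f4.npz",**F)
for c in F:
    for d in robot.regions_of(c,"jar_red_mid")[:1]:
        print(c,d["conf"],np.round(d["bbox"],1))
    f=F[c].astype(int);m=(f[...,0]-np.maximum(f[...,1],f[...,2])>50).astype(np.uint8)
    n,l,s,ce=cv2.connectedComponentsWithStats(m)
    for k in range(1,n):
        if s[k,4]>20:print(c,ce[k].round(1),s[k,4],atz(c,ce[k],.13).round(3))
A=F["top"][110:260,180:330];B=F["scene"][110:260,170:320]
cv2.imwrite("pics/g4.png",cv2.resize(np.clip(np.hstack([A,B])*1.5,0,255).astype(np.uint8)[:,:,::-1],None,fx=2.66,fy=2.66,interpolation=cv2.INTER_CUBIC))
E
```

```text
t: 13.1
ee_pos: [0.4951, 0.0319, 0.1722]
orientation: [3.137, -0.003, 0.755]
force: [0.9, -1.1, 6.6]
gripper_width: 0.0197
grip_force: 50.3
t: 13.6
ee_pos: [0.4951, 0.0319, 0.1722]
orientation: [3.137, -0.002, 0.784]
force: [0.5, -1.6, 7.6]
gripper_width: 0.0193
grip_force: 50.2
top [116.4 105.6] 1615 [0.685 0.351 0.13 ]
top [352.7 248.6] 36 [ 0.354 -0.217  0.13 ]
scene 0.78 [268.9 209.4  19.9  55.7]
scene [269.7 193.3] 198 [0.415 0.05  0.13 ]
scene [226.2 275.6] 550 [0.329 0.321 0.13 ]
```

View pics/g4.png

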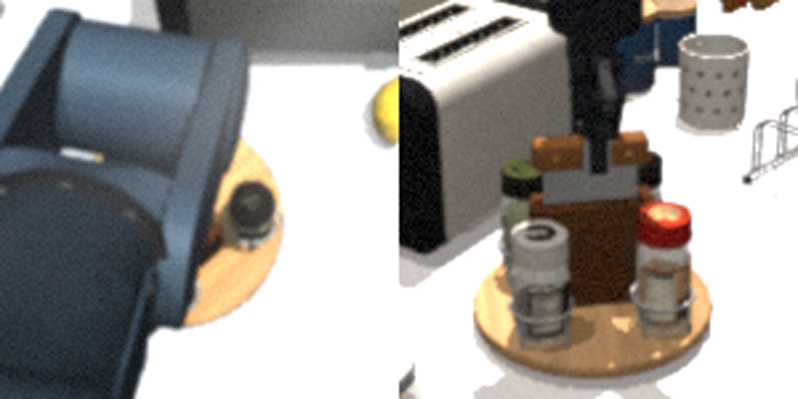

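The picture shows the scraper seated to the handle and in line with the hub. All four jars are upright in their rings, and the red jar is to the right at the front, its cap top near full-picture (269,190). Now a check of its sideways offset.

```bash
python3 - <<'E'
from h import *
F0=dict(np.load("f0.npz"));F=dict(np.load("f4.npz"))
def sticker(f,roi):
    u0,u1,v0,v1=roi;a=f[v0:v1,u0:u1].astype(int);R=(a[...,0]-np.maximum(a[...,1],a[...,2])>50).astype(np.uint8)
    l=cv2.connectedComponentsWithStats(R);k=1+l[2][1:,4].argmax();pts=np.argwhere(l[1]==k)[:,::-1]
    H=cv2.convexHull(pts.astype(np.int32));m=np.zeros(R.shape,np.uint8);cv2.fillConvexPoly(m,H,1);m[R>0]=0
    ys,xs=np.nonzero(cv2.erode(m,None,iterations=0));return xs.mean()+u0,ys.mean()+v0,len(xs)
for n,f in(("before",F0["scene"]),("after",F["scene"])):
    u,v,k=sticker(f,(225,290,170,240));p=atz("scene",(u,v),.130);d=p[:2]-[.494,.0368];print(n,round(u,1),round(v,1),k,d.round(4),np.degrees(np.arctan2(d[1],d[0])).round(1))
E
python3 go.py 0.494 0.032 0.172 0.785
```

```text
before 242.8 201.3 101 [-0.0513  0.0724] 125.3
after 269.5 192.7 67 [-0.0773  0.0108] 172.1
t 13.8 pos [0.4951 0.0319 0.1722] rpy [ 3.137e+00 -2.000e-03  7.840e-01] F [-0.1 -1.3  6.9] w 0.0192 grip 50.2
shares before turn [-0.005 -0.006  0.001] turn -0.0005 shares after turn [-0.005 -0.006  0.001]
```

Run:
```python
from h import *
for a in(172,176,180,184,188):
    t=np.radians(a);p=np.array([.494+.072*np.cos(t),.0368+.072*np.sin(t)]);print(a,proj("scene",[[*p,.077],[*p,.13],[*p,.12]]).round(1).tolist())
p=np.array([.494-.072*np.cos(np.radians(54)),.0368+.072*np.sin(np.radians(54))]);print("before 126",proj("scene",[[*p,.13],[*p,.077]]).round(1).tolist())
```

```text
172 [[266.6, 213.1], [267.3, 191.8], [267.2, 195.9]]
176 [[268.1, 212.2], [268.7, 190.9], [268.6, 195.0]]
180 [[269.4, 211.2], [270.0, 190.0], [269.9, 194.1]]
184 [[270.5, 210.2], [271.2, 189.1], [271.1, 193.1]]
188 [[271.5, 209.2], [272.2, 188.1], [272.1, 192.1]]
before 126 [[243.1, 197.2], [243.1, 218.8]]
```

Image columns 268.9–269.7 put the red jar at about 179°, so within about 2 mm sideways, and the scraper is still gripped at 50 N. Handing in.

```bash
python3 -c "
from station import robot
print(robot.finish_job())"
```

```text
the job is handed in; nothing more can be done
None
```

I handed the job in at about 14 s, no verdict shown: the scraper is seated fully home in the hub slot and still gripped at 50 N, the red-capped jar is at the front (about 2 mm sideways by the cameras), all four jars are upright in their rings, and I did not move the honey jar, lemon or egg timer.

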